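# Read a dye test chip on the tilted colour reader

### The arm

A 6-joint arm with a two-finger parallel gripper is mounted at the origin on the work surface. World frame = base frame: x ahead of the robot, y to its left, z up, the work surface at z = 0. Lengths are in m, angles in rad, forces in N, time in s.
With the tool pointing down it reaches from about 0.35 to 0.725 m from the base axis. Payload 4.3 kg.
Tool frame: the origin (TCP) lies on the centre line of the jaws, within the pads' length; the fingertips stand arm.tips_ahead ahead of it and the grasp point (between the pads) lies 5 mm behind it (arm.tips_ahead is the distance from the TCP to the fingertips, in m); z points along the fingers, y is the direction in which the jaws open and shut (so a half turn about z gives the same grasp; the last joint's range is limited). The gripper opens to 85 mm and grips with 20 to 120 N. Pads are 22 mm wide; open, the fingers measure 114 mm over their backs; the gripper's body (76 mm by 85 mm) begins 54 mm behind the grasp point. The pads swing forward as they close: fully open they stand 13 mm farther back than shut.
Start: joints at [1.169, 0.377, 0.081, 1.274, 0, 1.46], TCP at [0.165, 0.551, 0.245] pointing down, gripper open.
Joint ranges: [-2.72, 2.72], [-0.84, 1.66], [-1.02, 1.22], [-1.77, 2.12], [-1.37, 1.28], [-3.14, 3.14]. Speed limits (rad/s): [2.57, 2.57, 3.14, 3.14, 3.14, 3.14].

### API

Orientations are given as a unit quaternion [w, x, y, z].
In Python, from plant import arm, eyes gives the robot as it stands. The module is installed in compiled form; this text tells all that it offers.
- The arm moves only by the tool carry_out, never from a script. Its arguments are lists of equal length, an entry for each row: "xyz": the shift along the tool's x, y, z normalised to -1 to 1, where 1 is 0.3 m, a list of three; "yaw": the turn about the tool's z normalised to -1 to 1, where 1 is 45 degrees. In form: {"xyz": [[x, y, z], ...], "yaw": [yaw, ...]}. A call has 1 to 10 rows; each row is the pose to reach, as a shift and turn from the pose commanded when the call began, along the tool's axes at that moment; what a row does not reach only later rows make up. A row lasts 1/8 s, in which the tool goes at most 62.5 mm and 10.7 degrees, less where a joint would pass 70% of its speed; a pose out of reach is approached as far as the arm can. A call with a number of a shift or a turn outside -1 to 1 is refused whole. A call with a gripper value outside its range is refused whole. "jaw" is the finger opening in mm, from 0 to 85.4, set as the call begins (left out, the last holds). The fingers move at their own pace and stop on an object; "squeeze" is the grip in N (left out, the last holds). Time passes only in rows, so rows that repeat a pose let the fingers close. It gives the time, the measured TCP pose, the force and the opening at its end, in the units of the state.
- arm.sense(): the state, without advancing time (a new reading comes with each control period).
- eyes.camera(name): name is "scene" or "side" or "wrist"; returns a dict with "frame" (400x640x3 uint8, red, green, blue), "depth" (400x640 float32, m along the optical axis (not along the pixel's ray), 0 where there is no reading), "fx", "fy", "cx", "cy" (pixels), "rvec" (rotation vector, rad) and "tvec" (3), from world to camera coordinates, as OpenCV has them. Camera axes: x right, y down, z forward; pixel columns grow to the right and rows downward; lengths in m; the calibration is good to about 2 mm. A picture is of the moment at which its call begins.
- arm.close_job(): hands the job in, once; it reports no verdict.
The state is a dict: "t": time; "joint_positions": joint angles; "joint_vel": joint speeds; "joint_efforts": joint torques, N m; "tcp_pos": TCP position; "tool_rot": TCP orientation; "wrist_force": force on the tool from outside, world axes, zero at the start; "moment": the same for the moment, N m; "width": finger opening in m.
Only numpy, scipy, OpenCV 4.12 (cv2) and the standard library are available. Lean on these libraries where they do the work, as an engineer would, in place of code of your own. Each camera call takes 0.05 s, during which the arm holds its last target. There are 200 camera calls.

### The job

Take a colour reading of the yellow dye test chip: lay it, not drop it, fully home in the round nest of the tilted colour reader and let go of it, then pick up the white backing tile by its grip bar, tilt it to the slope by touch and lay it centred and flush on the chip. Press gently until the sprung reading plate has sunk well past half of its travel, and finish like that: the tile still gripped, pressed flush and held steady, not let go. Leave the other two chips, the dye bottle and the dye jar where they are.

Things in the scene. Friction and masses are not known exactly. Their poses are not given: they have to be found in the camera images.
- reader: Colour reader, fixed: grey 150 x 150 x 14 mm foot, yoke with black clamp knobs (156 mm over both), and a white head 110 x 96 mm swinging on a level axis 80 mm above the table, clamped stiff, its top leaning towards the reader's -x side (the robot) by 14 to 34 degrees, differing each time. Origin: centre of the foot's underside; x away from the robot, y along the tilt axis, z up.
- nest (a point): Centre of the mouth of the round nest (48 mm wide, 4 mm deep, flat floor) in the dark steel reading plate, 84 x 84 mm, on top of the head, 52 mm from the tilt axis. z is the outward normal of the slope, y level across it, x up the slope. The seated chip has its centre here and stands 4 mm proud. No part of the reader rises above the plate's face. Moves with the plate.
- cover (a point): Point on the reading plate's normal 4 mm above the nest point, axes as for nest: where the centre of the backing tile's white face comes when it lies flush and centred on the seated chip. Moves with the plate.
- read_plate (a joint): How far the sprung reading plate is pushed in along its own normal (m): 0 out at rest, 0.006 fully in against a stop. The push needed grows from 4 N at the start to 10 N at 6 mm; half travel takes 7 N. It springs back when let go.
- yellow_chip_center (a point): Centre (half-way up) of the yellow dye test chip: a rigid plastic disc 44 mm in diameter, 8 mm thick, about 20 g, lying flat on the white strip (its underside 4 mm above the table). z is its axis. Either face may be up. Room beside it for the fingers is best across the strip.
- red_chip_center (a point): Centre of the red chip, same size; leave it alone.
- blue_chip_center (a point): Centre of the blue chip, same size; leave it alone.
- strip: The white plastic strip on which the three chips lie in a row, 270 x 75 x 4 mm, fixed. Origin: centre of its underside; x runs along its length, the chips 90 mm apart in any order.
- tile_grip (a point): Point in the grip bar of the backing tile, 30 mm above its white face. The tile: round, 64 mm wide, 10 mm thick, white ceramic face below, black back, about 0.14 kg; on the back a grey grip bar 44 mm long (tile x), 16 mm wide (tile y), its top 43 mm above the white face. z points from the face out through the bar. It starts face down on a fixed round cork mat 3 mm thick.
- tile_face (a point): Centre of the tile's white face, 30 mm below tile_grip along the tile's z; same axes.
- tile: The same backing tile; origin at the centre of its white face, axes as tile_face.
- yellow_chip: The same yellow chip; origin at the centre of its underside.
- dye_bottle: Blue dye bottle with white nozzle cap, 46 mm in diameter, 132 mm tall, standing loose; origin at the centre of its underside. Leave it alone.
- dye_jar: Open amber glass jar of red dye, 76 mm in diameter, 44 mm tall, loose; origin at the centre of its underside. Leave it alone.
Mind the look-alikes: they are no part of the job. What is shaped like the tile but green is not meant.

How it is judged:
By the outcome, as a careful person would: the job done as asked, in the order asked, and still so for the second after the job is handed in, while the arm keeps its last pose, push and grip.
It also fails if it takes over 58 s, if anything falls off the work surface, if the arm or the gripper's body presses on something with over 40 N, if the wrist force passes 120 N, or if a joint passes its speed limit or range.

## Working session

There is one attempt and no reset: what is moved stays moved. The work goes in short steps, Python scripts to look and compute and a tool call to move; the robot and the scene stay as the last step left them, time stands still between calls to the robot, and variables do not carry over. Pictures are saved under pics/ and viewed, about 8 in all and at most 12, crops included, and the job is handed in when it is done.

Besides the shell and the picture viewer there is one more tool, called after ">>>" as a command line: name --pt "numbers of a row" for each row, then --argument value for the rest. carry_out: Moves the arm, as the interface text tells. Its arguments: {"type":"object","properties":{"xyz":{"type":"array","items":{"type":"array","items":{"type":"number","minimum":-1,"maximum":1}}},"yaw":{"type":"array","items":{"type":"number","minimum":-1,"maximum":1}},"jaw":{"type":"number"},"squeeze":{"type":"number"}},"required":["xyz","yaw"]}

```bash
mkdir -p pics
cat > h.py <<'E'
import numpy as np, cv2
from plant import arm, eyes
from scipy.spatial.transform import Rotation as R
def cam(n):
    c=eyes.camera(n); c['R']=cv2.Rodrigues(np.array(c['rvec'],float))[0]; c['t']=np.array(c['tvec'],float).ravel()
    return c
def save(c,name,crop=None,s=1):
    f=c['frame'][...,::-1]
    if crop: u0,v0,u1,v1=crop; f=f[v0:v1,u0:u1]
    cv2.imwrite('pics/'+name,cv2.resize(f,None,fx=s,fy=s,interpolation=cv2.INTER_CUBIC))
def cloud(c):
    d=c['depth']; v,u=np.mgrid[:d.shape[0],:d.shape[1]]
    p=np.stack([(u-c['cx'])/c['fx']*d,(v-c['cy'])/c['fy']*d,d],-1)
    P=(p-c['t'])@c['R']; P[d==0]=np.nan; return P
def ray(c,u,v,z):
    r=c['R'].T@np.array([(u-c['cx'])/c['fx'],(v-c['cy'])/c['fy'],1]); o=-c['R'].T@c['t']
    return o+r*(z-o[2])/r[2]
def proj(c,p):
    q=c['R']@np.asarray(p)+c['t']; return c['cx']+c['fx']*q[0]/q[2],c['cy']+c['fy']*q[1]/q[2]
def rot(s): 
    q=s['tool_rot']; return R.from_quat([q[1],q[2],q[3],q[0]]).as_matrix()
E
python3 - <<'E'
from h import *
s=arm.sense();print(s,arm.tips_ahead)
for n in('scene','side'):
    c=cam(n);save(c,n+'0.png');print(n,-c['R'].T@c['t'],c['fx']);np.savez(n+'0.npz',**c)
E
```

```text
{'t': 0.0, 'joint_positions': array([ 1.16869863e+00,  3.78087430e-01,  7.96622056e-02,  1.27438271e+00,
       -2.62704647e-06,  1.46052530e+00]), 'joint_vel': array([ 1.10195315e-04, -7.33235362e-04,  3.50301661e-04,  2.31718888e-03,
        9.82957433e-04,  5.26384245e-05]), 'joint_efforts': array([-1.00723824e-03, -4.63600802e+01,  2.69876665e+01,  2.06598878e-02,
       -7.83823361e-05, -1.24589778e-06]), 'tcp_pos': array([0.16516992, 0.55013608, 0.24436098]), 'tool_rot': array([-2.53590809e-04,  1.45396045e-01,  9.89373023e-01, -9.73309325e-04]), 'wrist_force': array([-0.79524396,  0.58439274, -1.00249916]), 'moment': array([-0.01050446,  0.00319982, -0.0357953 ]), 'width': 0.08529292530479032} 0.014
scene [1.12448191 0.44376052 1.01340269] 421.5336217270883
side [0.21138849 0.71246567 0.78086537] 491.1305687774271
```

View pics/scene0.png

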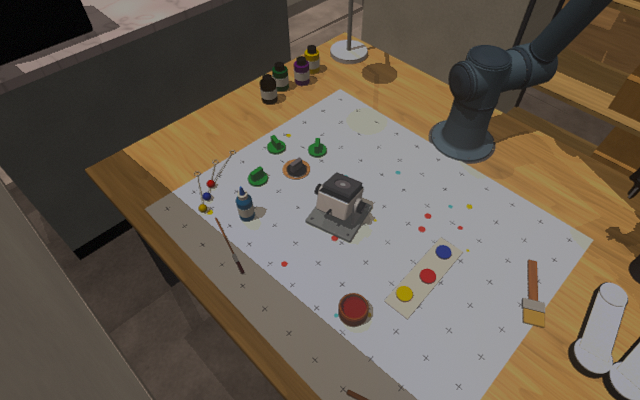

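View pics/side0.png

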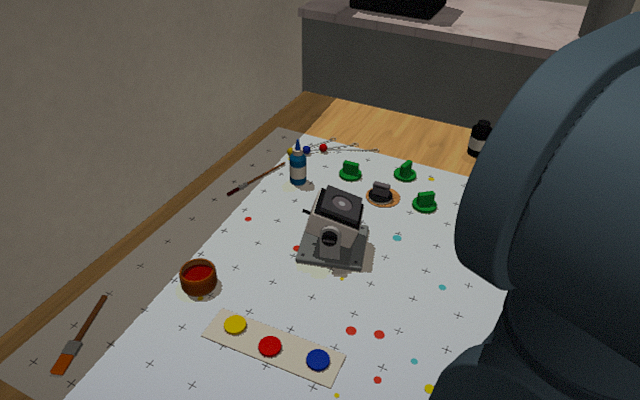

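The scene view shows the yellow chip at (404,293) on the strip, with red (428,276) and blue (443,252) beside it. The reader is at (341,205), the jar at (353,309) and the bottle at (245,205). Four things are tile-shaped: green ones at (276,145), (317,148) and (258,176), and a black one with a grey bar on the cork mat at (296,168). The black one fits the description. I'll confirm it in a crop and measure.

Run:
```python
from h import *
S=dict(np.load('scene0.npz'));D=dict(np.load('side0.npz'))
for n,c,roi in(('scene',S,(385,235,465,315)),('side',D,(200,305,350,390))):
    hsv=cv2.cvtColor(c['frame'],cv2.COLOR_RGB2HSV)
    for col,lo,hi in(('yel',(18,150,90),(32,255,255)),('red',(0,150,80),(6,255,255)),('blue',(105,120,50),(125,255,255))):
        m=cv2.inRange(hsv,lo,hi); k=np.zeros_like(m);k[roi[1]:roi[3],roi[0]:roi[2]]=255;m&=k
        cs=max(cv2.findContours(m,0,2)[0],key=cv2.contourArea);e=cv2.fitEllipse(cs)
        print(n,col,e[0],cv2.contourArea(cs),ray(c,*e[0],.0115).round(4))
    P=cloud(c)
    # reader plate: fit plane to dark pts
    box=(320,170,366,205) if n=='scene' else (315,185,365,225)
    sub=P[box[1]:box[3],box[0]:box[2]].reshape(-1,3); sub=sub[np.isfinite(sub[:,0])]
    best=None;rng=np.random.default_rng(0)
    for _ in range(400):
        a,b,d=sub[rng.choice(len(sub),3,False)];nn=np.cross(b-a,d-a);l=np.linalg.norm(nn)
        if l<1e-6: continue
        nn/=l;i=abs((sub-a)@nn)<.0025
        if abs(nn[2])>.7 and (best is None or i.sum()>best.sum()):best=i
    q=sub[best];cen=q.mean(0);nn=np.linalg.svd(q-cen)[2][2];nn*=np.sign(nn[2])
    print('plate',n,best.sum(),cen,nn,'tilt',np.degrees(np.arccos(nn[2])),'lean az',np.degrees(np.arctan2(nn[1],nn[0])))
    # foot top: z about .014
    sel=(abs(P[...,2]-.014)<.004);b2=(295,160,385,245) if n=='scene' else (285,220,380,280)
    k=np.zeros(sel.shape,bool);k[b2[1]:b2[3],b2[0]:b2[2]]=1;f=P[sel&k][:,:2].astype(np.float32)
    print('foot',len(f),cv2.minAreaRect(f))
    b3=(280,152,312,182) if n=='scene' else (362,175,402,210)
    T=P[b3[1]:b3[3],b3[0]:b3[2]].reshape(-1,3)
    hi=T[(T[:,2]>.038)&(T[:,2]<.06)];print('bar',len(hi),hi.mean(0),hi[:,2].max(),cv2.minAreaRect(hi[:,:2].astype(np.float32)))
a=cv2.resize(S['frame'][120:250,225:405],None,fx=3,fy=3,interpolation=2)
b=cv2.resize(D['frame'][150:280,285:445],None,fx=1.6,fy=1.6,interpolation=2)
c=np.zeros((390,800,3),np.uint8);c[:,:540]=a;c[:208,540:796]=b
cv2.imwrite('pics/crop1.png',c[...,::-1])
```

```text
scene yel (404.0581970214844, 293.2716369628906) 174.0 [0.6179 0.2292 0.0115]
scene red (427.50775146484375, 275.5936584472656) 151.5 [0.5321 0.2415 0.0115]
scene blue (443.1612854003906, 251.54412841796875) 128.5 [0.4389 0.2271 0.0115]
plate scene 406 [ 0.53536557 -0.07729776  0.13146537] [-0.29650219 -0.08848461  0.95092425] tilt 18.024508370577866 lean az -163.383414664097
foot 960 ((0.5544160008430481, -0.14292968809604645), (0.17148235440254211, 0.31149187684059143), 4.025807857513428)
bar 68 [ 0.51812056 -0.29700474  0.04582672] 0.0506782446791704 ((0.5174348950386047, -0.29812419414520264), (0.01799730770289898, 0.043954383581876755), 88.16400909423828)
side yel (234.5660858154297, 323.88201904296875) 291.0 [0.6164 0.2302 0.0115]
side red (269.43011474609375, 345.3644714355469) 321.0 [0.5309 0.2423 0.0115]
side blue (317.61444091796875, 359.3123779296875) 351.0 [0.4375 0.2287 0.0115]
plate side 744 [ 0.53062294 -0.07690756  0.12814406] [-0.29414147 -0.08719309  0.95177632] tilt 17.86605705161703 lean az -163.4884647445998
foot 1338 ((0.5452547073364258, -0.07110927253961563), (0.1491425484418869, 0.15149739384651184), 15.781131744384766)
bar 93 [ 0.51296388 -0.29618642  0.04295701] 0.04702827034767717 ((0.5132927298545837, -0.2970719337463379), (0.0457308292388916, 0.019948355853557587), 2.505190372467041)
```

View pics/crop1.png

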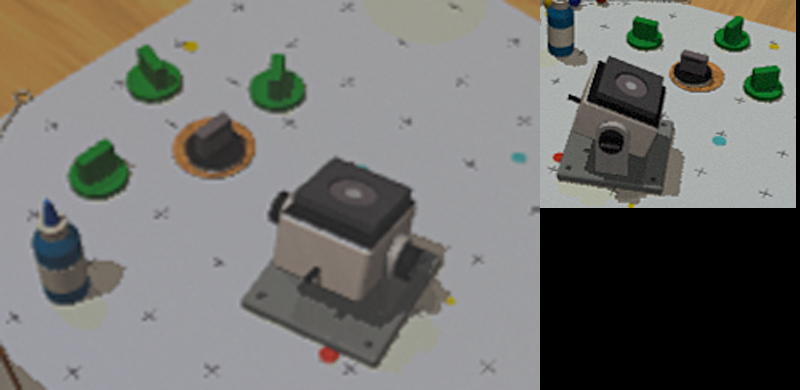

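The crop confirms it: the black-backed tile with the grey bar on the cork mat is the one meant, and the other three are green. The reader leans about 18°, with its x axis at about 16.5°. I'll move towards the yellow chip with the jaws turned along the reader's y.

>>> carry_out --pt "-0.86 -0.3 0" --pt "-0.86 -0.3 0" --pt "-0.86 -0.3 0" --pt "-0.86 -0.3 0" --pt "-0.86 -0.3 0" --yaw '[-0.2,-0.4,-0.6,-0.74,-0.74]'

```text
t: 0.72
tcp_pos: [0.3889, 0.3879, 0.2448]
tool_rot: [-0.0, -0.143, 0.99, -0.0]
wrist_force: [-1.1, 0.1, -0.4]
width: 0.0853
```

```bash
cat >> h.py <<'E'
def go(target,az_y=None):
    """print shift in tool axes (units of the move) from measured pose to target TCP; az_y wanted jaw azimuth deg"""
    s=arm.sense();M=rot(s);d=M.T@(np.array(target)-s['tcp_pos'])/.3
    a=np.degrees(np.arctan2(M[1,1],M[0,1]))
    print('t',round(s['t'],2),'tcp',s['tcp_pos'].round(4),'jaw az',a.round(2),'zax',M[:,2].round(3),'F',s['wrist_force'].round(2),'w',round(s['width'],4),'q',s['joint_positions'].round(2))
    print('shift',d.round(3),'yaw',None if az_y is None else (-((az_y-a+90)%180-90)/45).round(3))
E
python3 - <<'E'
from h import *
S=dict(np.load('scene0.npz'));P=cloud(S)
J=P[290:328,335:373].reshape(-1,3);J=J[(J[:,2]>.035)&(J[:,2]<.06)];print('jar',cv2.minEnclosingCircle(J[:,:2].astype(np.float32)))
go([.61,.228,.14],106.6);print(arm.tips_ahead)
E
```

```text
jar ((0.7513400316238403, 0.16860702633857727), 0.03798636794090271)
t 0.72 tcp [0.3889 0.3879 0.2448] jaw az 106.39 zax [-0.    -0.001 -1.   ] F [-1.12  0.08 -0.43] w 0.0853 q [ 0.67  0.33  0.    1.25 -0.    0.38]
shift [-0.557 -0.719  0.35 ] yaw -0.005
0.014
```

>>> carry_out --pt "-0.557 -0.719 0.35" --pt "-0.557 -0.719 0.35" --pt "-0.557 -0.719 0.35" --pt "-0.557 -0.719 0.35" --pt "-0.557 -0.719 0.35" --pt "-0.557 -0.719 0.35" --yaw '[0,0,0,0,0,0]'

```text
t: 1.48
tcp_pos: [0.6091, 0.2286, 0.1376]
tool_rot: [-0.002, -0.142, 0.99, -0.0]
wrist_force: [-0.2, 0.1, 0.1]
width: 0.0855
```

Run:
```python
from h import *
c=cam('wrist');save(c,'w1.png');np.savez('w1.npz',**c)
print('cam',-c['R'].T@c['t'],c['fx'])
hsv=cv2.cvtColor(c['frame'],cv2.COLOR_RGB2HSV)
m=cv2.inRange(hsv,(18,120,60),(34,255,255))
for k in sorted(cv2.findContours(m,0,2)[0],key=cv2.contourArea)[-2:]:
    if len(k)>5:
        e=cv2.fitEllipse(k);print(e,ray(c,*e[0],.012))
        x,y,w,h=cv2.boundingRect(k)
P=cloud(c);s=arm.sense()
T=P[(hsv[...,1]>120)&(m>0)];print('chip top z',np.nanmedian(T,0))
go([.61,.228,.14],106.6)
```

```text
cam [0.54506648 0.20903651 0.26625328] 353.4828366523685
((633.1621704101562, 329.23553466796875), (17.279817581176758, 40.358131408691406), 8.19494342803955) [0.64561497 0.50473879 0.012     ]
((320.9458923339844, 206.23390197753906), (55.54929733276367, 56.47899627685547), 80.47570037841797) [0.61670465 0.2274767  0.012     ]
chip top z [0.61987765 0.22869511 0.01157716]
t 1.52 tcp [0.6082 0.2301 0.1387] jaw az 106.46 zax [-0.003 -0.    -1.   ] F [-1.44  1.38  0.12] w 0.0856 q [ 0.26  0.58  0.12  1.12  0.   -0.02]
shift [-0.004 -0.008 -0.004] yaw -0.003
```

View pics/w1.png

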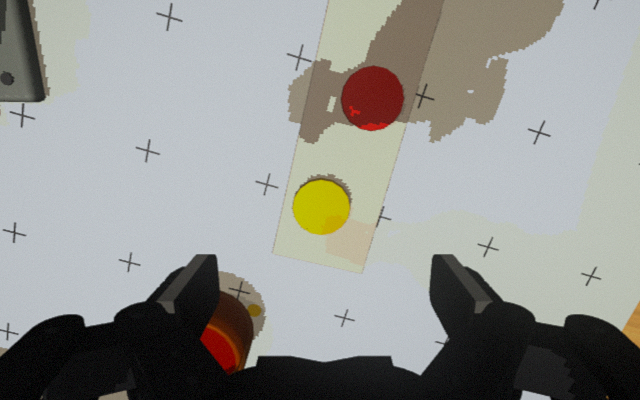

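The wrist view shows the yellow chip clear at (321,206), at about (0.617, 0.228). The red chip is at (372,98) and the jar sits below the left finger. I'll use wrist depth to see where the tips stand when open, then go to just above the chip with the jaw partly closed.

Run:
```python
from h import *
c=dict(np.load('w1.npz'));P=cloud(c)
for b in((150,250,220,330),(430,250,500,330)):
    q=P[b[1]:b[3],b[0]:b[2]].reshape(-1,3);q=q[(q[:,2]>.07)]
    print('fingers',len(q),q[:,2].min(),np.nanpercentile(q[:,2],[1,5,50]),q[q[:,2].argmin()])
go([.610,.2268,.03],106.5)
```

```text
fingers 4109 0.1359336974179938 [0.13778128 0.14161259 0.16192633] [0.62394318 0.1875038  0.1359337 ]
fingers 4107 0.13535228949254688 [0.13783065 0.14151108 0.16190337] [0.59521796 0.26886187 0.13535229]
t 1.52 tcp [0.6082 0.2301 0.1387] jaw az 106.46 zax [-0.003 -0.    -1.   ] F [-1.44  1.38  0.12] w 0.0856 q [ 0.26  0.58  0.12  1.12  0.   -0.02]
shift [-0.004 -0.012  0.362] yaw -0.001
```

>>> carry_out --pt "0 0 0.3" --pt "0 0 0.3" --yaw '[0,0]' --jaw 56 --squeeze 20

```text
t: 1.78
tcp_pos: [0.6054, 0.2319, 0.0478]
tool_rot: [-0.002, -0.145, 0.989, 0.0]
wrist_force: [-0.5, -0.3, -0.2]
width: 0.0559
```

Run:
```python
from h import *
c=cam('wrist');P=cloud(c);s=arm.sense();z=s['tcp_pos'][2]
Q=P.reshape(-1,3);Q=Q[np.isfinite(Q[:,0])]
L=(Q-s['tcp_pos'])@rot(s)
for sg in(1,-1):
    k=(abs(L[:,0])<.02)&(sg*L[:,1]>.02)&(sg*L[:,1]<.06)&(L[:,2]<.025)
    print(k.sum(),np.percentile(L[k],[0,1,50,99,100],axis=0).round(4) if k.sum() else '')
hsv=cv2.cvtColor(c['frame'],cv2.COLOR_RGB2HSV)
m=cv2.inRange(hsv,(18,120,60),(34,255,255));k=max(cv2.findContours(m,0,2)[0],key=cv2.contourArea)
e=cv2.fitEllipse(k);p=ray(c,*e[0],.012);print(e,p)
M=rot(s);go([p[0],p[1],.0235]+.007*M[:,0]*[1,1,0],106.5)
```

```text
18179 [[-0.0141  0.02   -0.0825]
 [-0.0113  0.0205 -0.0791]
 [ 0.01    0.0472 -0.0511]
 [ 0.0165  0.0596  0.0003]
 [ 0.0173  0.06    0.0072]]
18030 [[-0.014  -0.06   -0.0838]
 [-0.0113 -0.0596 -0.0798]
 [ 0.01   -0.0468 -0.0512]
 [ 0.0166 -0.0206  0.0002]
 [ 0.0185 -0.02    0.0069]]
((310.9112243652344, 259.4676513671875), (81.3065414428711, 83.72633361816406), 86.45104217529297) [0.61592294 0.22730529 0.012     ]
t 1.82 tcp [0.6034 0.2314 0.0446] jaw az 106.68 zax [-0.009 -0.002 -1.   ] F [-1.71 -0.76 -2.22] w 0.0561 q [ 0.27  0.65 -0.02  0.92  0.   -0.02]
shift [-0.013 -0.025  0.07 ] yaw 0.004
```

>>> carry_out --pt "-0.016 -0.022 0.05" --pt "-0.016 -0.022 0.05" --pt "-0.016 -0.022 0.05" --yaw '[0,0,0]'

```text
t: 2.2
tcp_pos: [0.616, 0.2268, 0.037]
tool_rot: [0.001, -0.144, 0.99, 0.0]
wrist_force: [0.3, -0.3, -0.2]
width: 0.0559
```

Run:
```python
from h import *
go([.6098,.226,.019],106.5)
```

```text
t 2.2 tcp [0.616  0.2268 0.037 ] jaw az 106.59 zax [ 0.003  0.001 -1.   ] F [ 0.32 -0.28 -0.25] w 0.0559 q [ 0.26  0.66 -0.01  0.9   0.   -0.03]
shift [0.021 0.003 0.06 ] yaw 0.002
```

>>> carry_out --pt "0.02 0.003 0.0" --pt "0.02 0.003 0.03" --pt "0.02 0.003 0.06" --pt "0.02 0.003 0.06" --pt "0.02 0.003 0.06" --yaw '[0,0,0,0,0]'

```text
t: 2.82
tcp_pos: [0.6087, 0.2254, 0.017]
tool_rot: [-0.0, -0.144, 0.99, 0.0]
wrist_force: [0.6, 0.2, 0.8]
width: 0.0562
```

Run:
```python
from h import *
go([.6098,.226,.019],106.5)
c=cam('wrist');save(c,'w2.png',(200,200,440,390),3);go([.6098,.226,.019])
P=cloud(c);s=arm.sense();Q=P.reshape(-1,3);Q=Q[np.isfinite(Q[:,0])];L=(Q-s['tcp_pos'])@rot(s)
k=(abs(L[:,0])<.025)&(abs(L[:,1])<.024)&(Q[:,2]<.02);print('chip z',np.percentile(Q[k,2],[5,50,95]))
```

```text
t 2.83 tcp [0.6087 0.2254 0.017 ] jaw az 106.58 zax [-0. -0. -1.] F [0.59 0.23 0.85] w 0.0562 q [ 0.26  0.67 -0.05  0.85  0.   -0.03]
shift [-0.004  0.001 -0.007] yaw 0.002
t 2.88 tcp [0.6089 0.2255 0.0173] jaw az 106.58 zax [ 0.  0. -1.] F [0.82 0.25 0.24] w 0.0559 q [ 0.26  0.67 -0.05  0.85  0.   -0.03]
shift [-0.003  0.001 -0.006] yaw None
chip z [0.00311352 0.01106599 0.01257864]
```

View pics/w2.png

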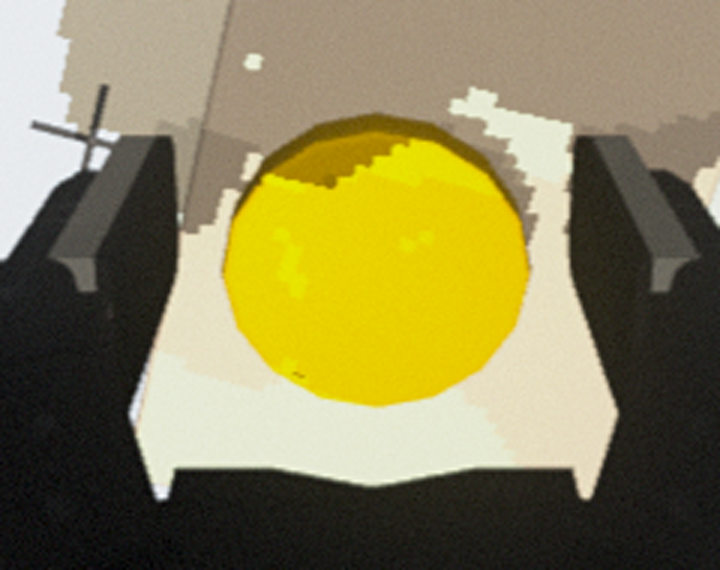

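The close view shows the chip centred between the pads, with gaps of about 45 px each side. I'll raise about 2 mm, shift about 1.5 mm and close.

>>> carry_out --pt "-0.005 0 -0.005" --pt "-0.005 0 -0.005" --pt "-0.005 0 -0.005" --pt "-0.005 0 -0.005" --pt "-0.005 0 -0.005" --pt "-0.005 0 -0.005" --yaw '[0,0,0,0,0,0]' --jaw 38 --squeeze 25

```text
t: 3.62
tcp_pos: [0.6103, 0.2259, 0.0189]
tool_rot: [0.0, -0.144, 0.99, 0.0]
wrist_force: [0.1, -0.3, -0.6]
width: 0.0417
```

>>> carry_out --pt "0 0 -0.05" --pt "0 0 -0.2" --pt "0 0 -0.5" --pt "0 0 -0.5" --pt "0 0 -0.5" --yaw '[0,0,0,0,0]'

```text
t: 4.25
tcp_pos: [0.6125, 0.2265, 0.1732]
tool_rot: [0.004, -0.144, 0.99, 0.0]
wrist_force: [1.2, -0.3, -0.2]
width: 0.0417
```

Run:
```python
from h import *
c=cam('wrist');save(c,'w3.png',(200,200,440,390),3)
P=cloud(c);s=arm.sense();L=(P-s['tcp_pos'])@rot(s)
hsv=cv2.cvtColor(c['frame'],cv2.COLOR_RGB2HSV);m=cv2.inRange(hsv,(18,120,50),(34,255,255));
k=max(cv2.findContours(m,0,2)[0],key=cv2.contourArea);mm=np.zeros_like(m);cv2.drawContours(mm,[k],-1,255,-1);mm=cv2.erode(mm,np.ones((5,5)))
q=L[mm>0];q=q[np.isfinite(q[:,0])];print(len(q),np.percentile(q,[1,50,99],axis=0).round(4))
A=np.c_[q[:,:2],np.ones(len(q))];print('plane',np.linalg.lstsq(A,q[:,2],rcond=None)[0])
q=L.reshape(-1,3)
for sg in(1,-1):
    k=(abs(q[:,0])<.012)&(sg*q[:,1]>.022)&(sg*q[:,1]<.04)&(q[:,2]<.03);print(np.percentile(q[k],[.5,2,50,98,99.5],axis=0).round(4))
go([.5,-.08,.2],106.5)
```

```text
6743 [[-0.0283 -0.0198  0.0031]
 [-0.0077 -0.0008  0.0044]
 [ 0.0113  0.0184  0.0061]]
plane [ 0.00911122 -0.00017532  0.00451389]
[[-0.0075  0.022  -0.0483]
 [-0.0064  0.0222 -0.0472]
 [ 0.0067  0.0313 -0.0397]
 [ 0.0118  0.0398  0.001 ]
 [ 0.0119  0.0399  0.0041]]
[[-0.0086 -0.0399 -0.0485]
 [-0.0066 -0.0397 -0.047 ]
 [ 0.0097 -0.0301 -0.0372]
 [ 0.0118 -0.0222  0.0017]
 [ 0.0119 -0.022   0.0042]]
t 4.3 tcp [0.6112 0.2261 0.1706] jaw az 106.58 zax [ 0.003  0.001 -1.   ] F [-0.02  0.77 -1.21] w 0.0419 q [ 0.26  0.56  0.18  1.18  0.   -0.03]
shift [ 0.646 -0.872 -0.1  ] yaw 0.002
```

View pics/w3.png

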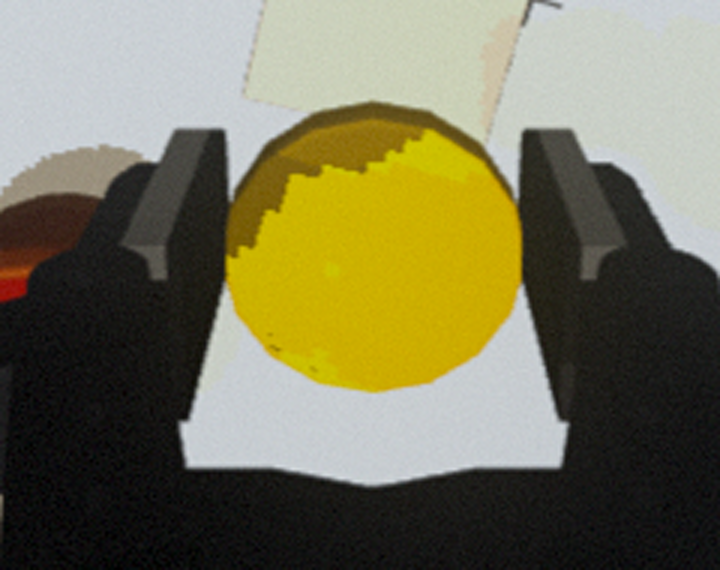

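Run:
```python
from h import *
c=cam('wrist');s=arm.sense();M=rot(s)
o=-c['R'].T@c['t'];lo=M.T@(o-s['tcp_pos']);print('cam in tool',lo.round(4),'optical axis',(M.T@c['R'].T[:,2]).round(3))
for u,v,y in((228,130,None),(522,130,None),(165,275,None),(582,275,None),(228,245,0),(520,245,0)):
    U,V=200+u/3,200+v/3
    r=M.T@c['R'].T@np.array([(U-c['cx'])/c['fx'],(V-c['cy'])/c['fy'],1])
    yy=np.sign(u-370)*.0209; 
    for sg in(1,-1):
        k=(sg*.0209-lo[1])/r[1]
        if k>0: print((u,v),'->',(lo+k*r).round(4))
    print('  at x=.011',(lo+(.011-lo[0])/r[0]*r).round(4))
```

```text
cam in tool [ 0.0667 -0.0008 -0.1301] optical axis [-0.268 -0.     0.963]
(228, 130) -> [ 0.0097 -0.0209  0.0071]
  at x=.011 [ 0.011  -0.0204  0.0039]
(522, 130) -> [0.0072 0.0209 0.0132]
  at x=.011 [0.011  0.0195 0.0039]
(165, 275) -> [ 0.0134 -0.0209 -0.0383]
  at x=.011 [ 0.011  -0.0218 -0.0341]
(582, 275) -> [ 0.0098  0.0209 -0.0319]
  at x=.011 [ 0.011   0.0204 -0.0341]
(228, 245) -> [-0.0058 -0.0209  0.0029]
  at x=.011 [ 0.011  -0.0163 -0.0279]
(520, 245) -> [-0.0099  0.0209  0.0105]
  at x=.011 [ 0.011   0.015  -0.0279]
```

The crop shows the chip held level between both pads. Now I'll move over the reader, offset beyond the nest so the wrist camera can see it.

>>> carry_out --pt "0.34 -0.89 -0.15" --pt "0.34 -0.89 -0.15" --pt "0.34 -0.89 -0.15" --pt "0.34 -0.89 -0.15" --pt "0.34 -0.89 -0.15" --pt "0.34 -0.89 -0.15" --pt "0.34 -0.89 -0.15" --pt "0.34 -0.89 -0.15" --yaw '[0,0,0,0,0,0,0,0]'

```text
t: 5.35
tcp_pos: [0.5881, -0.0577, 0.2127]
tool_rot: [-0.001, -0.145, 0.989, 0.001]
wrist_force: [0.6, 0.9, -0.4]
width: 0.042
```

Run:
```python
from h import *
c=cam('wrist');save(c,'w4.png');np.savez('w4.npz',**c)
P=cloud(c);go([.588,-.059,.21],106.5)
Q=P.reshape(-1,3);k=(np.linalg.norm(Q-[.530,-.0757,.1295],axis=1)<.038);q=Q[k];print(len(q))
for _ in range(4):
    cen=q.mean(0);n=np.linalg.svd(q-cen,full_matrices=False)[2][2];n*=np.sign(n[2]);d=(q-cen)@n;q=q[abs(d)<.003]
print('plane',cen,n,'tilt',np.degrees(np.arccos(n[2])),'az',np.degrees(np.arctan2(-n[1],-n[0])),len(q))
```

```text
t 5.4 tcp [ 0.5883 -0.0577  0.213 ] jaw az 106.69 zax [-0.001  0.001 -1.   ] F [ 0.12 -0.21 -1.28] w 0.042 q [-0.21  0.42  0.06  1.21  0.   -0.5 ]
shift [ 0.002 -0.004  0.01 ] yaw 0.004
13057
plane [ 0.530401   -0.07559765  0.12773826] [-0.28574675 -0.102855    0.95276946] tilt 17.6796396757482 az 19.796420790807538 12031
```

View pics/w4.png

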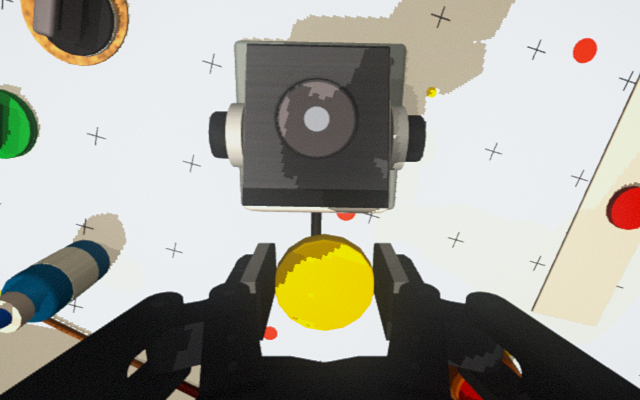

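The nest shows at about (316,118). The plate edges run parallel to the tool axes, so the yaw is right. I'll refine the nest centre by casting a ray onto the plate.

Run:
```python
from h import *
c=dict(np.load('w4.npz'));g=cv2.cvtColor(c['frame'],cv2.COLOR_RGB2GRAY)
e=cv2.Canny(g,40,90);
for (u,v) in((316,118),):
    print('light spot',[ (cv2.minEnclosingCircle(k)) for k in cv2.findContours(cv2.inRange(g[100:140,296:336],150,255),0,2)[0]])
# radial edge points for mouth circle
pts=[]
for a in np.radians(np.arange(0,360,4)):
    r=np.arange(33,47,.5);prof=cv2.remap(cv2.GaussianBlur(g,(3,3),0).astype(np.float32),(316+r*np.cos(a)).astype(np.float32)[None],(118+r*np.sin(a)).astype(np.float32)[None],1)[0]
    i=np.argmax(abs(np.diff(prof)));pts.append([316+r[i]*np.cos(a),118+r[i]*np.sin(a)])
el=cv2.fitEllipseAMS(np.array(pts,np.float32));print(el)
s=arm.sense();M=rot(s)
for z in(.1275,.1295,.1315):
    p=ray(c,*el[0],z);print(z,p.round(4))
p=ray(c,*el[0],.1295)
for az in(16.6,):
    x=np.array([np.cos(np.radians(az)),np.sin(np.radians(az)),0])
    # chip centre in tool: x=-.0078; mid +.0109
    for h in(.02,):
        go(p+x*-.0078+[0,0,.0109+h],106.5)
sc=dict(np.load('side0.npz'));print('nest proj side',proj(sc,p),'scene',proj(dict(np.load('scene0.npz')),p))
```

```text
light spot [((20.227272033691406, 18.5), 12.319037437438965)]
((315.87158203125, 118.08126068115234), (74.15484619140625, 76.98636627197266), 129.8272247314453)
0.1275 [ 0.5334 -0.08    0.1275]
0.1295 [ 0.5333 -0.0799  0.1295]
0.1315 [ 0.5332 -0.0799  0.1315]
t 5.4 tcp [ 0.5883 -0.0577  0.213 ] jaw az 106.69 zax [-0.001  0.001 -1.   ] F [ 0.12 -0.21 -1.28] w 0.042 q [-0.21  0.42  0.06  1.21  0.   -0.5 ]
shift [ 0.223 -0.018  0.176] yaw 0.004
nest proj side (np.float64(341.8190278763777), np.float64(201.3575958651046)) scene (np.float64(341.99245030313256), np.float64(183.34555448002743))
```

>>> carry_out --pt "0.223 -0.016 0" --pt "0.223 -0.016 0.1" --pt "0.223 -0.016 0.17" --pt "0.223 -0.016 0.17" --pt "0.223 -0.016 0.17" --yaw '[0,0,0,0,0]'

```text
t: 6.02
tcp_pos: [0.5265, -0.0823, 0.1635]
tool_rot: [0.0, -0.145, 0.989, -0.0]
wrist_force: [0.4, 0.5, -0.6]
width: 0.0419
```

Run:
```python
from h import *
def yel(c,roi=None):
    hsv=cv2.cvtColor(c['frame'],cv2.COLOR_RGB2HSV);m=cv2.inRange(hsv,(18,120,50),(34,255,255))
    if roi: k=np.zeros_like(m);k[roi[1]:roi[3],roi[0]:roi[2]]=255;m&=k
    k=max(cv2.findContours(m,0,2)[0],key=cv2.contourArea);return cv2.fitEllipse(k),cv2.contourArea(k)
s=arm.sense();M=rot(s)
go([.5333+.0075-.0150+0,-.0797-.0022,.1295+.0309],106.5)
T=s['tcp_pos']
exp=T+M@np.array([-.0078,0,.0069]);print('chip top expected',exp)
for n,roi in(('wrist',None),('side',(290,130,400,240)),('scene',(290,130,390,230))):
    c=cam(n)
    try:
        e,a=yel(c,roi);print(n,e,a,ray(c,*e[0],exp[2]),'exp px',proj(c,exp))
    except Exception as x:print(n,x)
    if n=='side': save(c,'s1.png',(270,110,430,260),4)
```

```text
t 6.03 tcp [ 0.5265 -0.0823  0.1635] jaw az 106.64 zax [ 0.001 -0.    -1.   ] F [ 0.36  0.46 -0.61] w 0.0419 q [-0.27  0.33 -0.2   1.04  0.   -0.56]
shift [0.002 0.002 0.01 ] yaw 0.003
chip top expected [ 0.53399064 -0.08009045  0.15659951]
wrist ((324.2427978515625, 282.4365539550781), (96.39958953857422, 100.9576416015625), 87.69668579101562) 7625.0 [ 0.5325817  -0.08127115  0.15659951] exp px (np.float64(325.9509958980949), np.float64(286.0154231101023))
side ((325.02581787109375, 133.67755126953125), (8.440650939941406, 13.30392074584961), 87.57568359375) 73.0 [ 0.67433653 -0.28721587  0.15659951] exp px (np.float64(342.13200596876794), np.float64(191.23384830333097))
scene ((341.6781921386719, 177.60719299316406), (12.344609260559082, 15.091392517089844), 93.74552917480469) 134.5 [ 0.53670528 -0.07908062  0.15659951] exp px (np.float64(342.0917182384878), np.float64(176.90317684231462))
```

View pics/s1.png

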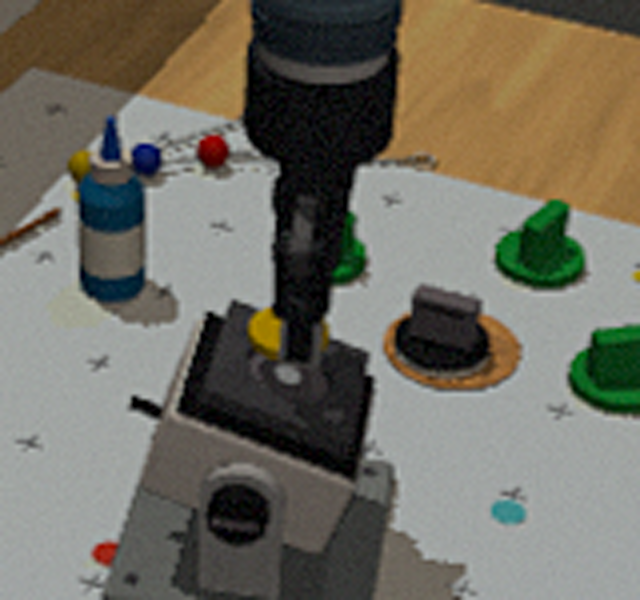

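The side crop shows the chip level between the fingers, just above the plate. I'll lower it to just above contact, then go in small steps.

>>> carry_out --pt "-0.002 0.004 0.02" --pt "-0.002 0.004 0.045" --pt "-0.002 0.004 0.053" --pt "-0.002 0.004 0.053" --yaw '[0,0,0,0]' --squeeze 20

```text
t: 6.68
tcp_pos: [0.5264, -0.0815, 0.147]
tool_rot: [0.0, -0.144, 0.99, 0.0]
wrist_force: [-0.2, 0.0, 3.4]
width: 0.0417
```

>>> carry_out --pt "0 0 0.003" --pt "0 0 0.006" --pt "0 0 0.006" --yaw '[0,0,0]'

```text
t: 7.05
tcp_pos: [0.5262, -0.0815, 0.1451]
tool_rot: [0.0, -0.144, 0.99, -0.0]
wrist_force: [0.3, 0.4, 3.6]
width: 0.0419
```

>>> carry_out --pt "0 0 0.003" --pt "0 0 0.006" --pt "0 0 0.006" --yaw '[0,0,0]'

```text
t: 7.42
tcp_pos: [0.5262, -0.0816, 0.1432]
tool_rot: [0.0, -0.144, 0.99, -0.0]
wrist_force: [-0.2, -1.1, 2.8]
width: 0.0417
```

>>> carry_out --pt "0 0 0.003" --pt "0 0 0.006" --pt "0 0 0.006" --yaw '[0,0,0]'

```text
t: 7.8
tcp_pos: [0.5261, -0.0815, 0.1414]
tool_rot: [-0.0, -0.144, 0.99, -0.0]
wrist_force: [-1.2, -0.4, 4.9]
width: 0.0422
```

```bash
cat >> h.py <<'E'
def chipview(c):
    hsv=cv2.cvtColor(c['frame'],cv2.COLOR_RGB2HSV);m=cv2.inRange(hsv,(18,120,50),(34,255,255))
    k=max(cv2.findContours(m,0,2)[0],key=cv2.contourArea);mm=np.zeros_like(m);cv2.drawContours(mm,[k],-1,255,-1)
    mm=cv2.erode(mm,np.ones((9,9)));q=cloud(c)[mm>0];q=q[np.isfinite(q[:,0])]
    for _ in range(3):
        cen=q.mean(0);n=np.linalg.svd(q-cen,full_matrices=False)[2][2];n*=np.sign(n[2]);q=q[abs((q-cen)@n)<.0015]
    e=cv2.fitEllipse(k)
    print('chip ellipse',e,'n',n.round(3),'tilt',np.degrees(np.arccos(n[2])).round(2),'cen',cen.round(4),'ray',ray(c,*e[0],cen[2]).round(4))
    return cen,n
E
python3 - <<'E'
from h import *
c=cam('wrist');save(c,'w5.png',(200,180,440,360),3);cen,n=chipview(c);go([.533,-.08,.14])
P=cloud(c).reshape(-1,3);k=(np.linalg.norm(P-cen,axis=1)<.05)&(np.linalg.norm(P-cen,axis=1)>.026);d=(P[k]-cen)@[-.295,-.088,.951];print(np.percentile(d,[5,20,35,50,65]).round(4))
E
```

```text
chip ellipse ((324.1407775878906, 288.3619384765625), (101.88580322265625, 103.49620819091797), 3.729726791381836) n [-0.31  -0.091  0.946] tilt 18.85 cen [ 0.5342 -0.0799  0.1358] ray [ 0.5342 -0.0799  0.1358]
t 7.85 tcp [ 0.5261 -0.0815  0.1415] jaw az 106.58 zax [-0. -0. -1.] F [-0.65 -0.97  4.24] w 0.0418 q [-0.27  0.35 -0.24  0.98 -0.   -0.56]
shift [-0.023 -0.002  0.005] yaw None
[-0.0093 -0.008  -0.0076 -0.0073 -0.0068]
```

View pics/w5.png

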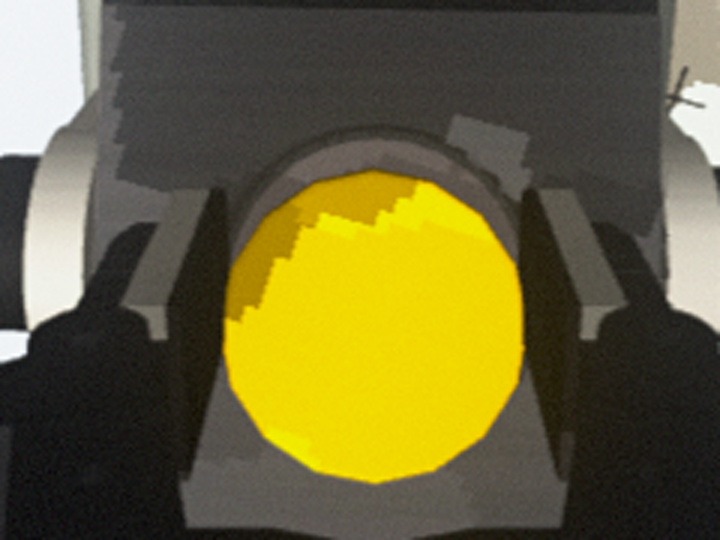

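The wrist crop shows the chip tilted to the slope but sitting about 3 mm high. It is about 2–3 mm too far uphill, resting on the rim at the image bottom. I'll nudge it downhill and lower again.

>>> carry_out --pt "0.003 0 -0.002" --pt "0.007 0 -0.002" --pt "0.007 0 0.003" --pt "0.007 0 0.006" --pt "0.007 0 0.006" --yaw '[0,0,0,0,0]'

```text
t: 8.48
tcp_pos: [0.5244, -0.082, 0.1398]
tool_rot: [0.0, -0.144, 0.99, 0.0]
wrist_force: [0.2, 0.6, 4.7]
width: 0.0421
```

```bash
cat >> h.py <<'E'
def seat():
    c=cam('wrist');cen,n=chipview(c);go([.533,-.08,.14])
    P=cloud(c).reshape(-1,3);N=np.array([-.295,-.088,.951]);r=np.linalg.norm((P-cen)-np.outer((P-cen)@N,N),axis=1);d=(P-cen)@N
    k=(r>.029)&(r<.045)&(abs(d)<.015)&((P-cen)@[-.958,-.285,0]>.005);print('plate below chip top',np.percentile(d[k],[10,25,50,75,90]).round(4),k.sum())
    return c
E
python3 -c "
from h import *
seat()"
```

```text
chip ellipse ((324.2557678222656, 287.5213623046875), (101.61832427978516, 102.82231140136719), 174.10446166992188) n [-0.211 -0.061  0.976] tilt 12.69 cen [ 0.5324 -0.0804  0.1339] ray [ 0.5323 -0.0804  0.1339]
t 8.53 tcp [ 0.5244 -0.082   0.1398] jaw az 106.59 zax [ 0.001  0.    -1.   ] F [0.88 0.32 5.06] w 0.0416 q [-0.27  0.34 -0.25  0.98  0.   -0.56]
shift [-0.029 -0.002 -0.   ] yaw None
plate below chip top [-0.0066 -0.0062 -0.0057 -0.0052 -0.0046] 7423
```

The uphill edge is now on the floor and the chip is still 5° short, so I'll keep lowering.

>>> carry_out --pt "0 0 0.003" --pt "0 0 0.006" --pt "0 0 0.006" --yaw '[0,0,0]'

```text
t: 8.9
tcp_pos: [0.5248, -0.082, 0.1384]
tool_rot: [0.001, -0.144, 0.99, 0.0]
wrist_force: [1.5, 1.5, 6.6]
width: 0.0418
```

```bash
python3 -c "
from h import *
seat()"
```

```text
chip ellipse ((324.3426208496094, 287.5452880859375), (101.90950012207031, 102.67676544189453), 171.24691772460938) n [-0.213 -0.061  0.975] tilt 12.8 cen [ 0.5328 -0.0803  0.1324] ray [ 0.5327 -0.0803  0.1324]
t 8.95 tcp [ 0.5248 -0.082   0.1384] jaw az 106.6 zax [ 0.002  0.    -1.   ] F [0.69 0.71 6.84] w 0.0419 q [-0.27  0.35 -0.25  0.97  0.   -0.56]
shift [-0.028 -0.002 -0.005] yaw None
plate below chip top [-0.0065 -0.0061 -0.0057 -0.0052 -0.0045] 7425
```

>>> carry_out --pt "0 0 -0.003" --pt "0 0 -0.005" --pt "0 0 -0.005" --yaw '[0,0,0]'

```text
t: 9.32
tcp_pos: [0.5245, -0.082, 0.1396]
tool_rot: [0.0, -0.144, 0.99, 0.0]
wrist_force: [1.6, 1.1, 5.5]
width: 0.042
```

>>> carry_out --pt "0 0 0" --pt "0 0 0" --pt "0 0 0" --yaw '[0,0,0]' --jaw 43.5

```text
t: 9.7
tcp_pos: [0.5241, -0.082, 0.1393]
tool_rot: [-0.0, -0.144, 0.99, 0.0]
wrist_force: [1.0, 1.3, 4.6]
width: 0.0434
```

```bash
python3 -c "
from h import *
seat()"
```

```text
chip ellipse ((324.2300720214844, 288.2343444824219), (102.3306884765625, 102.84154510498047), 174.28604125976562) n [-0.215 -0.062  0.975] tilt 12.91 cen [ 0.5321 -0.0803  0.1337] ray [ 0.5321 -0.0803  0.1337]
t 9.75 tcp [ 0.5241 -0.082   0.1394] jaw az 106.59 zax [ 0.  0. -1.] F [0.32 2.33 3.99] w 0.0438 q [-0.27  0.34 -0.25  0.98  0.   -0.56]
shift [-0.03  -0.002 -0.002] yaw None
plate below chip top [-0.0065 -0.0061 -0.0057 -0.0052 -0.0044] 7351
```

>>> carry_out --pt "0 0 0" --pt "0 0 0" --pt "0 0 0" --pt "0 0 0" --yaw '[0,0,0,0]' --jaw 46

```text
t: 10.25
tcp_pos: [0.5237, -0.0819, 0.1392]
tool_rot: [-0.0, -0.144, 0.99, 0.0]
wrist_force: [-0.6, 2.3, 4.3]
width: 0.0463
```

```bash
python3 -c "
from h import *
seat()"
```

```text
chip ellipse ((323.9242858886719, 287.8836364746094), (101.27240753173828, 102.95521545410156), 2.0522279739379883) n [-0.294 -0.082  0.952] tilt 17.8 cen [ 0.5323 -0.0802  0.1321] ray [ 0.5323 -0.0802  0.1321]
t 10.3 tcp [ 0.5237 -0.0819  0.1392] jaw az 106.58 zax [-0.001  0.    -1.   ] F [-0.99  1.17  4.26] w 0.046 q [-0.27  0.34 -0.25  0.98  0.   -0.56]
shift [-0.031 -0.003 -0.003] yaw None
plate below chip top [-0.0047 -0.0043 -0.0039 -0.0034 -0.0027] 7137
```

The chip is home: it tilts 17.8° like the plate and stands 3.9 mm proud. I'll open, rise and go to the tile, turning to its bar.

>>> carry_out --pt "0 0 0" --pt "0 0 0" --pt "0 0 -0.1" --pt "0 0 -0.3" --pt "0 0 -0.3" --yaw '[0,0,0,0,0]' --jaw 58

```text
t: 10.92
tcp_pos: [0.5272, -0.0832, 0.234]
tool_rot: [0.004, -0.144, 0.99, -0.002]
wrist_force: [0.6, 0.1, 0.1]
width: 0.0578
```

>>> carry_out --pt "0.243 -0.675 0" --pt "0.243 -0.675 0" --pt "0.243 -0.675 0.1" --pt "0.243 -0.675 0.2" --pt "0.243 -0.675 0.2" --pt "0.243 -0.675 0.2" --yaw '[0.12,0.24,0.37,0.37,0.37,0.37]' --jaw 50

```text
t: 11.68
tcp_pos: [0.5118, -0.2963, 0.1691]
tool_rot: [-0.0, 0.001, 1.0, 0.001]
wrist_force: [0.6, 0.4, 1.6]
width: 0.0499
```

Run:
```python
from h import *
c=cam('wrist');np.savez('w6.npz',**c);P=cloud(c);go([.513,-.297,.16],90)
h=(P[...,2]>.030)&(P[...,2]<.055)&(np.hypot(P[...,0]-.514,P[...,1]+.297)<.035)
q=P[h];print('bar n',len(q),np.percentile(q,[2,50,98],axis=0).round(4))
top=q[q[:,2]>np.percentile(q[:,2],75)-.0025];print('top',len(top),top.mean(0).round(4),cv2.minAreaRect(top[:,:2].astype(np.float32)))
c2=cam('side');D=c2
# disc: black ring z about .013
k=(abs(P[...,2]-.013)<.004)&(np.hypot(P[...,0]-.514,P[...,1]+.297)<.05);print('disc',cv2.minEnclosingCircle(P[k][:,:2].astype(np.float32)))
s=dict(np.load('side0.npz'));Q=cloud(s);
b=Q[185:225,230:300] if 0 else None
# chip in reader check from side
hsv=cv2.cvtColor(c2['frame'],cv2.COLOR_RGB2HSV);m=cv2.inRange(hsv,(18,120,50),(34,255,255));k=np.zeros_like(m);k[170:235,310:375]=255;m&=k
e=cv2.fitEllipse(max(cv2.findContours(m,0,2)[0],key=cv2.contourArea));print('side chip',e,ray(c2,*e[0],.1333).round(4))
c3=cam('scene');hsv=cv2.cvtColor(c3['frame'],cv2.COLOR_RGB2HSV);m=cv2.inRange(hsv,(18,120,50),(34,255,255));k=np.zeros_like(m);k[160:215,310:375]=255;m&=k
e=cv2.fitEllipse(max(cv2.findContours(m,0,2)[0],key=cv2.contourArea));print('scene chip',e,ray(c3,*e[0],.1333).round(4))
```

```text
t 11.72 tcp [ 0.5124 -0.2962  0.17  ] jaw az 89.99 zax [ 0.001  0.    -1.   ] F [ 0.34 -0.01  1.31] w 0.0497 q [-0.63  0.44 -0.02  1.11  0.   -0.63]
shift [-0.002 -0.003  0.033] yaw -0.0
bar n 1290 [[ 0.4935 -0.3085  0.035 ]
 [ 0.5127 -0.3008  0.0454]
 [ 0.535  -0.2926  0.047 ]]
top 1130 [ 0.5143 -0.3007  0.0455] ((0.5150516033172607, -0.3007575273513794), (0.04267042502760887, 0.015594219788908958), 1.5510655641555786)
disc ((0.5153121948242188, -0.30066314339637756), 0.031865768134593964)
side chip ((342.042236328125, 201.7469940185547), (14.462613105773926, 20.281864166259766), 114.4739761352539) [ 0.5304 -0.0743  0.1333]
scene chip ((342.3456115722656, 182.85293579101562), (9.781810760498047, 15.377471923828125), 101.59027099609375) [ 0.5338 -0.0783  0.1333]
```

Run:
```python
from h import *
go([.5148,-.2997,.06],91.5);go([.5148,-.2997,.038],91.5)
```

```text
t 11.82 tcp [ 0.513  -0.2962  0.1708] jaw az 90.03 zax [ 0.002 -0.001 -1.   ] F [ 0.05 -0.4   0.18] w 0.0501 q [-0.63  0.44 -0.02  1.11  0.   -0.63]
shift [-0.005 -0.011  0.369] yaw -0.033
t 11.82 tcp [ 0.513  -0.2962  0.1708] jaw az 90.03 zax [ 0.002 -0.001 -1.   ] F [ 0.05 -0.4   0.18] w 0.0501 q [-0.63  0.44 -0.02  1.11  0.   -0.63]
shift [-0.005 -0.011  0.443] yaw -0.033
```

>>> carry_out --pt "-0.006 -0.011 0.15" --pt "-0.006 -0.011 0.3" --pt "-0.006 -0.011 0.38" --pt "-0.006 -0.011 0.38" --pt "-0.006 -0.011 0.38" --yaw '[-0.033,-0.033,-0.033,-0.033,-0.033]'

```text
t: 12.45
tcp_pos: [0.5152, -0.3005, 0.0573]
tool_rot: [0.001, -0.013, 1.0, -0.001]
wrist_force: [0.2, -0.0, 0.1]
width: 0.0499
```

Run:
```python
from h import *
go([.5148,-.2997,.038],91.5)
c=cam('wrist');P=cloud(c);L=(P-arm.sense()['tcp_pos'])@rot(arm.sense())
k=(P[...,2]>.040)&(P[...,2]<.05)&(abs(L[...,0])<.035)&(abs(L[...,1])<.014);q=L[k];print(len(q),np.percentile(q,[1,50,99],axis=0).round(4),cv2.minAreaRect(q[:,:2].astype(np.float32)))
save(c,'w7.png',(160,160,480,400),2.5)
```

```text
t 12.45 tcp [ 0.5152 -0.3005  0.0573] jaw az 91.47 zax [ 0.002 -0.002 -1.   ] F [ 0.18 -0.04  0.05] w 0.0499 q [-0.63  0.54 -0.18  0.86  0.   -0.66]
shift [0.001 0.003 0.064] yaw -0.001
3427 [[-0.0203 -0.0081  0.0105]
 [ 0.0027 -0.0001  0.012 ]
 [ 0.022   0.008   0.0172]] ((0.000429762527346611, 0.00010000169277191162), (0.04404705762863159, 0.01658223196864128), 0.7073289155960083)
```

View pics/w7.png

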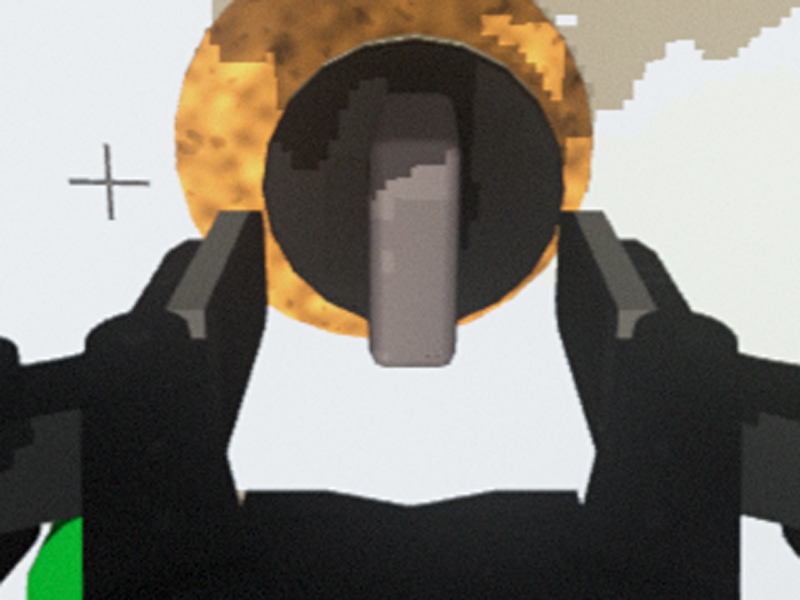

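The crop shows the grey bar of the black tile centred and square between the pads, clear on both sides. I'll descend and grip.

>>> carry_out --pt "0 0 0.04" --pt "0 0 0.064" --pt "0 0 0.064" --yaw '[0,0,0]'

```text
t: 12.88
tcp_pos: [0.5131, -0.2997, 0.0352]
tool_rot: [-0.001, -0.012, 1.0, 0.001]
wrist_force: [0.1, 0.1, 0.0]
width: 0.0501
```

>>> carry_out --pt "0 0 0" --pt "0 0 0" --pt "0 0 0" --pt "0 0 0" --pt "0 0 0" --pt "0 0 0" --yaw '[0,0,0,0,0,0]' --jaw 8 --squeeze 25

```text
t: 13.62
tcp_pos: [0.5141, -0.3004, 0.0364]
tool_rot: [0.0, -0.012, 1.0, -0.0]
wrist_force: [0.5, -0.1, 2.1]
width: 0.0155
```

>>> carry_out --pt "0 0 -0.1" --pt "0 0 -0.3" --pt "0 0 -0.5" --pt "0 0 -0.6" --pt "0 0 -0.6" --pt "0 0 -0.6" --yaw '[0,0,-0.2,-0.335,-0.335,-0.335]'

```text
t: 14.38
tcp_pos: [0.5131, -0.2997, 0.2144]
tool_rot: [-0.001, -0.143, 0.99, 0.001]
wrist_force: [-0.2, 0.2, -1.6]
width: 0.0154
```

Run:
```python
from h import *
x=np.array([.958,.285,0])
go(np.array([.5223,-.0823,.167])+.005*x+[0,0,.025],106.6)
c=cam('wrist');P=cloud(c);L=(P-arm.sense()['tcp_pos'])@rot(arm.sense())
k=(abs(L[...,0])<.035)&(abs(L[...,1])<.006)&(L[...,2]>-.02)&(L[...,2]<.03);q=L[k];print('bar top',len(q),np.percentile(q,[1,50,99],axis=0).round(4))
A=np.c_[q[:,0],np.ones(len(q))];print(np.linalg.lstsq(A,q[:,2],rcond=None)[0])
k=(np.hypot(L[...,0],L[...,1])<.036)&(L[...,2]>.022)&(L[...,2]<.06);q=L[k];print('disc',len(q),np.percentile(q,[1,50,99],axis=0).round(4))
A=np.c_[q[:,:2],np.ones(len(q))];print(np.linalg.lstsq(A,q[:,2],rcond=None)[0])
```

```text
t 14.38 tcp [ 0.5131 -0.2997  0.2144] jaw az 106.42 zax [-0.002  0.002 -1.   ] F [-0.24  0.15 -1.57] w 0.0154 q [-0.64  0.43  0.08  1.22  0.   -0.92]
shift [-0.251  0.686  0.076] yaw -0.004
bar top 4659 [[-0.0214 -0.0059 -0.0111]
 [ 0.0098 -0.     -0.0095]
 [ 0.0301  0.0059  0.0261]]
[ 0.55486906 -0.00669607]
disc 5537 [[-0.0093 -0.0312  0.0221]
 [ 0.0151 -0.0007  0.0232]
 [ 0.0301  0.0294  0.0313]]
[0.04892437 0.00055184 0.02284498]
```

>>> carry_out --pt "-0.25 0.686 0" --pt "-0.25 0.686 0" --pt "-0.25 0.686 0" --pt "-0.25 0.686 0.04" --pt "-0.25 0.686 0.075" --pt "-0.25 0.686 0.075" --yaw '[0,0,0,0,0,0]'

```text
t: 15.18
tcp_pos: [0.5258, -0.0816, 0.1914]
tool_rot: [-0.002, -0.143, 0.99, 0.001]
wrist_force: [-1.0, 0.1, -0.3]
width: 0.0156
```

Run:
```python
from h import *
x=np.array([.958,.285,0])
go(np.array([.5223,-.0823,.175])+.005*x,106.6)
c=cam('side');save(c,'s2.png',(270,110,430,260),4)
```

```text
t 15.18 tcp [ 0.5258 -0.0816  0.1914] jaw az 106.47 zax [-0.005  0.001 -1.   ] F [-0.97  0.14 -0.28] w 0.0156 q [-0.27  0.32 -0.15  1.11 -0.   -0.56]
shift [-0.005  0.001  0.055] yaw -0.003
```

View pics/s2.png

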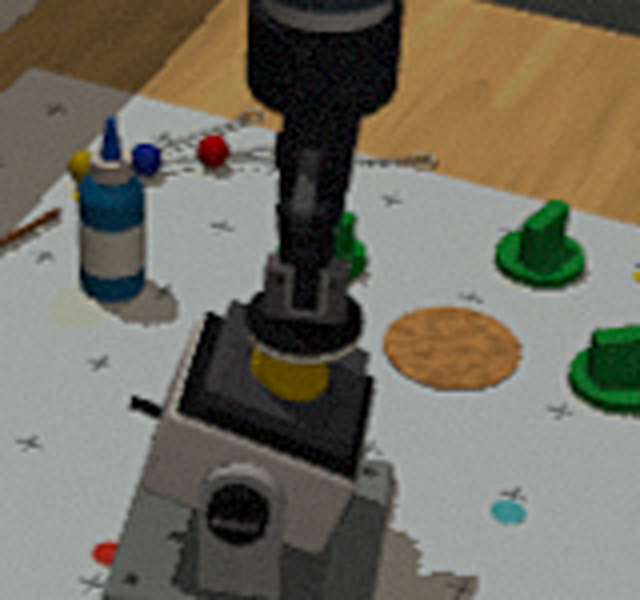

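The side crop shows the tile held level just above the yellow chip seated in the nest. I'll lower it to touch in small steps.

>>> carry_out --pt "0 0 0.03" --pt "0 0 0.05" --pt "0 0 0.055" --pt "0 0 0.055" --yaw '[0,0,0,0]' --squeeze 20

```text
t: 15.72
tcp_pos: [0.5273, -0.0818, 0.1771]
tool_rot: [-0.0, -0.143, 0.99, 0.0]
wrist_force: [-0.4, -0.1, -0.1]
width: 0.0157
```

>>> carry_out --pt "0.003 0 0.004" --pt "0.006 0 0.008" --pt "0.006 0 0.008" --yaw '[0,0,0]'

```text
t: 16.1
tcp_pos: [0.5255, -0.0821, 0.1748]
tool_rot: [-0.0, -0.143, 0.99, 0.0]
wrist_force: [0.1, 0.5, -1.2]
width: 0.0153
```

```bash
cat >> h.py <<'E'
def tile():
    c=cam('wrist');s=arm.sense();M=rot(s);P=cloud(c);L=(P-s['tcp_pos'])@M
    # front part of black back (tool +x side) and bar top
    k=(L[...,0]>.012)&(L[...,0]<.045)&(abs(L[...,1])<.028)&(abs(L[...,1])>.010)&(L[...,2]>.005)&(L[...,2]<.036);q=L[k]
    for _ in range(4):
        A=np.c_[q[:,:2],np.ones(len(q))];f=np.linalg.lstsq(A,q[:,2],rcond=None)[0];q=q[abs(A@f-q[:,2])<.0015]
    n=np.array([f[0],f[1],-1]);n/=np.linalg.norm(n)
    print('back',len(q),f.round(4),'pitch',np.degrees(np.arctan(f[0])).round(2),'roll',np.degrees(np.arctan(f[1])).round(2),'xmax',np.percentile(q[:,0],99.5).round(4),'y',np.percentile(q[:,1],[.5,99.5]).round(4))
    N=M@n; cf=np.array([0,0,f[2]])
    return c,L
E
python3 - <<'E'
from h import *
tile();go([.5223,-.0823,.1652],106.6)
E
```

```text
back 1693 [0.0541 0.0015 0.0228] pitch 3.1 roll 0.09 xmax 0.0285 y [-0.0272  0.0266]
t 16.15 tcp [ 0.5256 -0.0821  0.1748] jaw az 106.49 zax [ 0.  0. -1.] F [ 0.04 -0.53 -1.02] w 0.0159 q [-0.27  0.32 -0.18  1.06  0.   -0.56]
shift [0.011 0.002 0.032] yaw -0.002
```

>>> carry_out --pt "0.001 0 0.004" --pt "0.003 0 0.008" --pt "0.003 0 0.008" --yaw '[0,0,0]'

```text
t: 16.52
tcp_pos: [0.5253, -0.0824, 0.1729]
tool_rot: [0.001, -0.143, 0.99, -0.0]
wrist_force: [-0.1, 0.2, 2.3]
width: 0.0151
```

>>> carry_out --pt "0.001 0 0.004" --pt "0.003 0 0.008" --pt "0.003 0 0.008" --yaw '[0,0,0]'

```text
t: 16.9
tcp_pos: [0.5245, -0.0829, 0.1704]
tool_rot: [0.001, -0.143, 0.99, -0.0]
wrist_force: [0.9, 0.0, 4.6]
width: 0.0157
```

Run:
```python
from h import *
tile();go([.5223,-.0823,.1652],106.6)
```

```text
back 1701 [0.0504 0.0011 0.0229] pitch 2.88 roll 0.06 xmax 0.0282 y [-0.0273  0.0265]
t 16.95 tcp [ 0.5244 -0.0829  0.1704] jaw az 106.48 zax [ 0.001 -0.    -1.   ] F [1.35 0.34 4.07] w 0.0157 q [-0.28  0.32 -0.2   1.05  0.   -0.56]
shift [0.006 0.004 0.017] yaw -0.003
```

>>> carry_out --pt "0.001 0 0.004" --pt "0.002 0 0.008" --pt "0.002 0 0.008" --yaw '[0,0,0]'

```text
t: 17.32
tcp_pos: [0.5242, -0.0829, 0.1682]
tool_rot: [0.001, -0.143, 0.99, -0.0]
wrist_force: [0.7, 1.4, 7.1]
width: 0.0156
```

Run:
```python
from h import *
tile();go([.5223,-.0823,.1652],106.6)
```

```text
back 1690 [ 0.0526 -0.0027  0.0229] pitch 3.01 roll -0.16 xmax 0.0281 y [-0.0274  0.0265]
t 17.38 tcp [ 0.5242 -0.0829  0.1682] jaw az 106.49 zax [ 0.002 -0.    -1.   ] F [1.94 0.28 6.48] w 0.0154 q [-0.28  0.32 -0.2   1.04  0.   -0.56]
shift [0.005 0.004 0.01 ] yaw -0.002
```

>>> carry_out --pt "0.002 0.001 0.003" --pt "0.004 0.002 0.007" --pt "0.006 0.003 0.01" --pt "0.006 0.003 0.01" --yaw '[0,0,0,0]'

```text
t: 17.88
tcp_pos: [0.5226, -0.0832, 0.1656]
tool_rot: [0.001, -0.143, 0.99, -0.001]
wrist_force: [2.2, -1.7, 7.9]
width: 0.0152
```

Run:
```python
from h import *
tile();go([.5223,-.0823,.1652],106.6);print(arm.sense()['moment'])
```

```text
back 1504 [ 0.1008 -0.      0.0227] pitch 5.76 roll -0.0 xmax 0.0268 y [-0.027   0.0257]
t 17.93 tcp [ 0.5226 -0.0832  0.1657] jaw az 106.47 zax [ 0.003 -0.002 -1.   ] F [ 2.23 -1.15  7.4 ] w 0.0158 q [-0.28  0.32 -0.21  1.04 -0.   -0.56]
shift [0.    0.003 0.002] yaw -0.003
[-0.10186392 -0.60604593  0.0087461 ]
```

It started to rotate (from about 3° to 5.8° as read, with a level baseline near 3°). I'll keep pressing slowly.

>>> carry_out --pt "0 0.001 0.004" --pt "0 0.002 0.008" --pt "0 0.002 0.008" --yaw '[0,0,0]'

```text
t: 18.3
tcp_pos: [0.5221, -0.0832, 0.1635]
tool_rot: [0.001, -0.143, 0.99, -0.002]
wrist_force: [0.2, -2.7, 9.5]
width: 0.0157
```

>>> carry_out --pt "0 0 0.003" --pt "0 0 0.006" --pt "0 0 0.006" --yaw '[0,0,0]'

```text
t: 18.68
tcp_pos: [0.5215, -0.0834, 0.1619]
tool_rot: [0.0, -0.143, 0.99, -0.002]
wrist_force: [-2.6, -1.3, 11.9]
width: 0.0154
```

Run:
```python
from h import *
tile();go([.5223,-.0823,.1652],106.6);print(arm.sense()['moment'])
```

```text
back 1246 [0.1772 0.0006 0.0223] pitch 10.05 roll 0.04 xmax 0.0247 y [-0.0262  0.0248]
t 18.73 tcp [ 0.5215 -0.0835  0.1619] jaw az 106.43 zax [ 0.001 -0.004 -1.   ] F [-3.   -1.89 13.02] w 0.0154 q [-0.28  0.32 -0.22  1.03 -0.   -0.56]
shift [-0.004  0.003 -0.011] yaw -0.004
[-0.47832178  0.23989905 -0.08977641]
```

>>> carry_out --pt "0 0.001 0.003" --pt "0 0.003 0.006" --pt "0 0.003 0.006" --yaw '[0,0,0]'

```text
t: 19.1
tcp_pos: [0.5208, -0.0834, 0.1605]
tool_rot: [-0.0, -0.143, 0.99, -0.003]
wrist_force: [-5.2, -4.5, 15.7]
width: 0.0151
```

Run:
```python
from h import *
tile();go([.5223,-.0823,.1652],106.6);print(arm.sense()['moment'])
```

```text
back 1145 [0.1897 0.003  0.0225] pitch 10.74 roll 0.17 xmax 0.0238 y [-0.026   0.0243]
t 19.15 tcp [ 0.5208 -0.0834  0.1605] jaw az 106.4 zax [ 0.001 -0.006 -1.   ] F [-4.43 -4.28 14.52] w 0.0155 q [-0.28  0.32 -0.22  1.02 -0.01 -0.56]
shift [-0.006  0.002 -0.016] yaw -0.005
[-0.9919711   0.54888659 -0.1178775 ]
```

The tile has tilted by about 9–11° and friction at the touch is now resisting. I'll back off, shift uphill, then press while drawing downhill so that friction helps the turn.

>>> carry_out --pt "0 0 -0.015" --pt "0 0 -0.03" --pt "-0.012 0 -0.032" --pt "-0.024 0 -0.032" --pt "-0.024 0 -0.032" --yaw '[0,0,0,0,0]'

```text
t: 19.77
tcp_pos: [0.5275, -0.0786, 0.1676]
tool_rot: [-0.001, -0.144, 0.99, 0.0]
wrist_force: [-2.2, 0.4, 1.3]
width: 0.0156
```

Run:
```python
from h import *
c,L=tile();go([.5223,-.0823,.1652],106.6);print(arm.sense()['moment'])
k=(abs(L[...,0])<.035)&(abs(L[...,1])<.006)&(L[...,2]>-.02)&(L[...,2]<.0);q=L[k]
f=np.polyfit(q[:,0],q[:,2],1);f=np.polyfit(*q[abs(np.polyval(f,q[:,0])-q[:,2])<.002][:,[0,2]].T,1);print('bar top pitch',np.degrees(np.arctan(f[0])),f[1])
```

```text
back 1172 [0.1943 0.0032 0.0224] pitch 11.0 roll 0.19 xmax 0.024 y [-0.0258  0.0245]
t 19.82 tcp [ 0.5274 -0.0786  0.1677] jaw az 106.51 zax [-0.001  0.001 -1.   ] F [-2.49 -0.94  2.51] w 0.0154 q [-0.27  0.33 -0.19  1.05  0.   -0.56]
shift [ 0.02  -0.007  0.008] yaw -0.002
[0.0248639  0.45234131 0.01018563]
bar top pitch 9.365369807754288 -0.010437654975042652
```

>>> carry_out --pt "0 -0.006 0.008" --pt "0.002 -0.006 0.012" --pt "0.006 -0.006 0.014" --pt "0.01 -0.006 0.017" --pt "0.014 -0.006 0.02" --yaw '[0,0,0,0,0]'

```text
t: 20.45
tcp_pos: [0.5271, -0.082, 0.1638]
tool_rot: [0.003, -0.144, 0.99, -0.0]
wrist_force: [3.0, 2.1, 6.8]
width: 0.0154
```

```bash
cat >> h.py <<'E'
def st():
    c,L=tile();k=(abs(L[...,0])<.035)&(abs(L[...,1])<.006)&(L[...,2]>-.02)&(L[...,2]<.0);q=L[k]
    f=np.polyfit(q[:,0],q[:,2],1);f=np.polyfit(*q[abs(np.polyval(f,q[:,0])-q[:,2])<.002][:,[0,2]].T,1);print('bar top pitch',np.degrees(np.arctan(f[0])).round(2),f[1].round(4))
    s=arm.sense();d=s['tcp_pos']-np.array([.5317,-.0795,.1333]);M=rot(s);print('tcp rel cover in tool',(M.T@d).round(4),'F tool',(M.T@s['wrist_force']).round(2),'mom',s['moment'].round(2))
    go([.5223,-.0823,.1652],106.6);return c
E
python3 -c "
from h import *
st()"
```

```text
back 1144 [ 2.084e-01 -2.000e-04  2.220e-02] pitch 11.77 roll -0.01 xmax 0.0237 y [-0.0258  0.0246]
bar top pitch 9.75 -0.0106
tcp rel cover in tool [ 0.005  -0.0012 -0.0305] F tool [-2.02  0.69 -6.17] mom [ 0.43 -0.52 -0.01]
t 20.5 tcp [ 0.5271 -0.0821  0.1638] jaw az 106.5 zax [ 0.007  0.    -1.   ] F [1.7  1.23 6.18] w 0.0155 q [-0.27  0.33 -0.21  1.03  0.   -0.56]
shift [ 0.015  0.004 -0.005] yaw -0.002
```

>>> carry_out --pt "0.004 0.002 0.004" --pt "0.008 0.003 0.007" --pt "0.012 0.003 0.01" --pt "0.014 0.003 0.012" --yaw '[0,0,0,0]'

```text
t: 21.0
tcp_pos: [0.5239, -0.0829, 0.1609]
tool_rot: [0.004, -0.143, 0.99, -0.001]
wrist_force: [3.6, 0.7, 8.1]
width: 0.0154
```

```bash
python3 -c "
from h import *
st()"
```

```text
back 881 [2.67e-01 1.00e-04 2.22e-02] pitch 14.95 roll 0.01 xmax 0.0219 y [-0.0243  0.0228]
bar top pitch 12.59 -0.0109
tcp rel cover in tool [ 0.0084 -0.0011 -0.0276] F tool [-2.41 -0.14 -8.47] mom [ 0.15 -0.77 -0.01]
t 21.05 tcp [ 0.5237 -0.083   0.1608] jaw az 106.49 zax [ 0.008 -0.001 -1.   ] F [2.28 0.56 8.48] w 0.0158 q [-0.28  0.32 -0.22  1.02  0.   -0.57]
shift [ 0.004  0.003 -0.015] yaw -0.002
```

That works, so I'll continue the same stroke.

>>> carry_out --pt "0.004 0.002 0.002" --pt "0.008 0.003 0.004" --pt "0.011 0.003 0.006" --pt "0.011 0.003 0.006" --yaw '[0,0,0,0]'

```text
t: 21.55
tcp_pos: [0.5202, -0.0832, 0.159]
tool_rot: [0.004, -0.143, 0.99, -0.001]
wrist_force: [2.0, -0.5, 6.9]
width: 0.0155
```

```bash
python3 -c "
from h import *
st()"
```

```text
back 726 [0.325  0.0032 0.022 ] pitch 18.01 roll 0.18 xmax 0.0208 y [-0.0228  0.0218]
bar top pitch 14.59 -0.011
tcp rel cover in tool [ 0.0119 -0.0005 -0.0259] F tool [-1.38 -0.51 -7.95] mom [ 0.11 -0.74 -0.01]
t 21.6 tcp [ 0.5202 -0.0833  0.1591] jaw az 106.48 zax [ 0.008 -0.002 -1.   ] F [ 1.4  -0.08  7.97] w 0.0157 q [-0.28  0.32 -0.24  1.01  0.   -0.57]
shift [-0.008  0.001 -0.02 ] yaw -0.003
```

>>> carry_out --pt "0.001 0 0.004" --pt "0.002 0 0.007" --pt "0.002 0 0.01" --pt "0.002 0 0.01" --yaw '[0,0,0,0]'

```text
t: 22.1
tcp_pos: [0.5191, -0.0837, 0.1563]
tool_rot: [0.003, -0.143, 0.99, -0.002]
wrist_force: [-0.3, -1.1, 10.1]
width: 0.0154
```

```bash
python3 -c "
from h import *
st()"
```

```text
back 504 [0.3499 0.0017 0.0226] pitch 19.28 roll 0.1 xmax 0.0193 y [-0.0218  0.0207]
bar top pitch 17.45 -0.0114
tcp rel cover in tool [ 0.0131 -0.0005 -0.0231] F tool [  0.29  -0.54 -10.31] mom [-0.02 -0.25  0.05]
t 22.15 tcp [ 0.5191 -0.0836  0.1563] jaw az 106.48 zax [ 0.007 -0.002 -1.   ] F [-0.2  -0.58 10.31] w 0.0156 q [-0.28  0.32 -0.24  1.   -0.   -0.57]
shift [-0.012  0.001 -0.029] yaw -0.003
```

The tile is close to the slope at 17.5–19°, but sits about 4 mm too far downhill. I'll lift off, keeping the tilt in the grip, then shift uphill and measure.

>>> carry_out --pt "0 0 -0.02" --pt "0 0 -0.04" --pt "-0.01 0 -0.045" --pt "-0.02 0 -0.045" --pt "-0.02 0 -0.045" --pt "-0.02 0 -0.045" --yaw '[0,0,0,0,0,0]'

```text
t: 22.9
tcp_pos: [0.5215, -0.0807, 0.1669]
tool_rot: [-0.0, -0.143, 0.99, 0.0]
wrist_force: [-0.1, 0.3, -0.5]
width: 0.0157
```

Run:
```python
from h import *
c=st();s=arm.sense();M=rot(s);P=cloud(c)
# slope frame about wrist-seen nest
n=np.array([-.295,-.088,.951]);n/=np.linalg.norm(n);y=np.array([-.285,.958,0]);x=np.cross(y,n)
Q=(P.reshape(-1,3)-[.5333,-.0799,.1295])@np.c_[x,y,n]
Q=Q[np.isfinite(Q[:,0])]
pl=Q[(abs(Q[:,0])<.06)&(abs(Q[:,1])<.055)&(abs(Q[:,2])<.003)];print('plate extents seen',np.percentile(pl,[.5,5,50,95,99.5],axis=0).round(4))
A=np.c_[pl[:,:2],np.ones(len(pl))];print('plate slope',np.linalg.lstsq(A,pl[:,2],rcond=None)[0].round(4))
b=Q[(np.hypot(Q[:,0],Q[:,1])<.045)&(Q[:,2]>.010)&(Q[:,2]<.03)&(abs(Q[:,1])>.009)];f=np.linalg.lstsq(np.c_[b[:,:2],np.ones(len(b))],b[:,2],rcond=None)[0];b=b[abs(np.c_[b[:,:2],np.ones(len(b))]@f-b[:,2])<.0015]
print('tile back',len(b),np.linalg.lstsq(np.c_[b[:,:2],np.ones(len(b))],b[:,2],rcond=None)[0].round(4),np.percentile(b,[.3,5,50,95,99.7],axis=0).round(4))
# circle fit on downhill rim
rim=[]
for yy in np.arange(-.026,.027,.002):
    r=b[abs(b[:,1]-yy)<.001]
    if len(r)>5: rim.append([np.percentile(r[:,0],1.5),yy])
rim=np.array(rim);from scipy.optimize import least_squares
print('centre (R=32mm)',least_squares(lambda p:np.hypot(rim[:,0]-p[0],rim[:,1]-p[1])-.032,[0,0],loss='soft_l1',f_scale=.001).x.round(4),len(rim))
np.savez('w8.npz',**c)
```

```text
back 524 [ 0.3653 -0.0006  0.0223] pitch 20.07 roll -0.03 xmax 0.0194 y [-0.0218  0.0206]
bar top pitch 17.21 -0.0113
tcp rel cover in tool [ 0.0101  0.0018 -0.0336] F tool [ 0.41 -0.56  0.54] mom [0.06 0.01 0.06]
t 22.95 tcp [ 0.5215 -0.0807  0.167 ] jaw az 106.5 zax [-0.001  0.    -1.   ] F [-0.24 -0.66 -0.54] w 0.0156 q [-0.27  0.32 -0.21  1.04  0.   -0.56]
shift [-0.001 -0.006  0.006] yaw -0.002
plate extents seen [[-0.0429 -0.0413 -0.0016]
 [-0.0414 -0.0395 -0.0009]
 [-0.0285 -0.0054  0.0001]
 [ 0.01    0.0406  0.0012]
 [ 0.0403  0.0424  0.0018]]
plate slope [-0.0012 -0.0058  0.0001]
tile back 2758 [-0.016   0.0009  0.017 ] [[-0.027  -0.0293  0.0157]
 [-0.0239 -0.0269  0.0161]
 [-0.0136  0.0116  0.0172]
 [ 0.0028  0.031   0.0183]
 [ 0.0316  0.0333  0.0187]]
centre (R=32mm) [0.0036 0.002 ] 18
```

In the slope frame the plate reads flat. The tile is within 1° of it, 3 mm above contact, and centred to (3.6, 2.0) mm. I'll correct that while descending, with a slight downhill draw.

>>> carry_out --pt "-0.004 -0.006 0.004" --pt "-0.004 -0.006 0.01" --pt "-0.002 -0.006 0.014" --pt "0.001 -0.006 0.018" --pt "0.003 -0.006 0.023" --pt "0.003 -0.006 0.026" --pt "0.003 -0.006 0.026" --yaw '[0,0,0,0,0,0,0]'

```text
t: 23.82
tcp_pos: [0.5223, -0.083, 0.1602]
tool_rot: [0.001, -0.143, 0.99, -0.0]
wrist_force: [1.7, 0.2, 5.7]
width: 0.0156
```

```bash
cat >> h.py <<'E'
def slope(c):
    from scipy.optimize import least_squares
    P=cloud(c);n=np.array([-.295,-.088,.951]);n/=np.linalg.norm(n);y=np.array([-.285,.958,0]);x=np.cross(y,n)
    Q=(P.reshape(-1,3)-[.5333,-.0799,.1295])@np.c_[x,y,n];Q=Q[np.isfinite(Q[:,0])]
    def fit(b):
        for _ in range(3):
            A=np.c_[b[:,:2],np.ones(len(b))];f=np.linalg.lstsq(A,b[:,2],rcond=None)[0];b=b[abs(A@f-b[:,2])<.0015]
        return f,b
    pl=Q[(Q[:,0]>-.048)&(Q[:,0]<-.01)&(abs(Q[:,1])<.046)&(Q[:,2]>-.009)&(Q[:,2]<.003)]
    h,e=np.histogram(pl[:,2],np.arange(-.009,.0031,.0005));z0=e[h.argmax()]+.00025
    f,pl=fit(pl[abs(pl[:,2]-z0)<.0015]);print('plate z0',z0,'fit',f.round(4),np.percentile(pl[:,:2],[.5,99.5],axis=0).round(4).tolist())
    b=Q[(np.hypot(Q[:,0],Q[:,1])<.045)&(Q[:,2]>.005)&(Q[:,2]<.02)&(abs(Q[:,1])>.009)&(Q[:,0]<0)];f,b=fit(b);print('back',len(b),f.round(4),'-> rel plate',(f[2]-z0).round(4))
    rim=np.array([[np.percentile(r[:,0],1.5),yy] for yy in np.arange(-.026,.027,.002) for r in [b[abs(b[:,1]-yy)<.001]] if len(r)>5])
    print('centre',least_squares(lambda p:np.hypot(rim[:,0]-p[0],rim[:,1]-p[1])-.032,[0,0],loss='soft_l1',f_scale=.001).x.round(4))
E
python3 -c "
from h import *
slope(st())"
```

```text
back 508 [0.3572 0.0005 0.0225] pitch 19.65 roll 0.03 xmax 0.0189 y [-0.0216  0.02  ]
bar top pitch 17.37 -0.0114
tcp rel cover in tool [ 0.0099 -0.0007 -0.0269] F tool [-0.38  0.06 -5.87] mom [-0.01 -0.33 -0.06]
t 23.88 tcp [ 0.5223 -0.083   0.1602] jaw az 106.49 zax [ 0.002 -0.001 -1.   ] F [0.34 0.17 5.87] w 0.0155 q [-0.28  0.32 -0.22  1.02  0.   -0.57]
shift [-0.001  0.002 -0.017] yaw -0.002
plate z0 -0.003249999999999994 fit [ 0.0004 -0.0052 -0.0033] [[-0.043, -0.0409], [-0.0102, 0.0425]]
back 2607 [-0.0043 -0.0025  0.0107] -> rel plate 0.014
centre [ 0.0017 -0.0005]
```

The tile is flush: its back is 14.0 mm above the plate and the slopes agree to 0.3°. The plate has sunk 3.3 mm and the offset is about 1.7 mm uphill. I'll press a bit more with a small downhill draw.

>>> carry_out --pt "0.002 0.001 0.002" --pt "0.004 0.002 0.004" --pt "0.006 0.003 0.007" --pt "0.006 0.003 0.007" --pt "0.006 0.003 0.007" --yaw '[0,0,0,0,0]'

```text
t: 24.5
tcp_pos: [0.521, -0.083, 0.1587]
tool_rot: [0.002, -0.143, 0.99, -0.001]
wrist_force: [2.7, -0.2, 6.2]
width: 0.0156
```

```bash
python3 -c "
from h import *
slope(st())"
```

```text
back 503 [ 0.3436 -0.0037  0.0227] pitch 18.96 roll -0.21 xmax 0.0191 y [-0.0214  0.0206]
bar top pitch 17.35 -0.0114
tcp rel cover in tool [ 0.0112 -0.0004 -0.0254] F tool [-1.72 -1.02 -7.23] mom [-0.11 -0.49  0.  ]
t 24.55 tcp [ 0.521  -0.083   0.1587] jaw az 106.48 zax [ 0.004 -0.001 -1.   ] F [ 1.91 -0.48  7.24] w 0.0155 q [-0.28  0.32 -0.23  1.02 -0.   -0.57]
shift [-0.005  0.001 -0.022] yaw -0.003
plate z0 -0.004249999999999995 fit [ 0.0011 -0.0052 -0.0043] [[-0.0431, -0.041], [-0.0104, 0.0426]]
back 2656 [-0.0037 -0.0049  0.0096] -> rel plate 0.0139
centre [ 0.0001 -0.0002]
```

>>> carry_out --pt "0 0.001 0.001" --pt "0 0.002 0.003" --pt "0 0.002 0.003" --pt "0 0.002 0.003" --pt "0 0.002 0.003" --pt "0 0.002 0.003" --yaw '[0,0,0,0,0,0]'

```text
t: 25.3
tcp_pos: [0.521, -0.0828, 0.158]
tool_rot: [0.002, -0.143, 0.99, -0.001]
wrist_force: [1.1, -1.7, 7.9]
width: 0.0157
```

```bash
python3 -c "
from h import *
slope(st());c=cam('side');save(c,'s3.png',(250,110,430,260),4)
S=cam('scene')
for n,c,roi in(('scene',S,(385,235,465,315)),):
    hsv=cv2.cvtColor(c['frame'],cv2.COLOR_RGB2HSV)
    for col,lo,hi in(('red',(0,150,80),(6,255,255)),('blue',(105,120,50),(125,255,255))):
        m=cv2.inRange(hsv,lo,hi); k=np.zeros_like(m);k[roi[1]:roi[3],roi[0]:roi[2]]=255;m&=k
        e=cv2.fitEllipse(max(cv2.findContours(m,0,2)[0],key=cv2.contourArea));print(col,e[0])
"
```

```text
back 490 [0.3878 0.0028 0.0221] pitch 21.19 roll 0.16 xmax 0.0192 y [-0.0213  0.0204]
bar top pitch 17.39 -0.0114
tcp rel cover in tool [ 0.0111 -0.0003 -0.0247] F tool [-1.33 -1.48 -7.58] mom [-0.23 -0.56 -0.05]
t 25.35 tcp [ 0.521  -0.0828  0.158 ] jaw az 106.47 zax [ 0.004 -0.002 -1.   ] F [ 1.66 -1.03  7.58] w 0.0154 q [-0.28  0.32 -0.23  1.01 -0.   -0.56]
shift [-0.005  0.    -0.024] yaw -0.003
plate z0 -0.005249999999999996 fit [ 0.0003 -0.0054 -0.0051] [[-0.0428, -0.0409], [-0.0105, 0.0426]]
back 2671 [-0.0018 -0.0063  0.0089] -> rel plate 0.0142
centre [-0.0001 -0.0001]
red (427.531494140625, 275.5150146484375)
blue (443.1629638671875, 251.57858276367188)
```

View pics/s3.png

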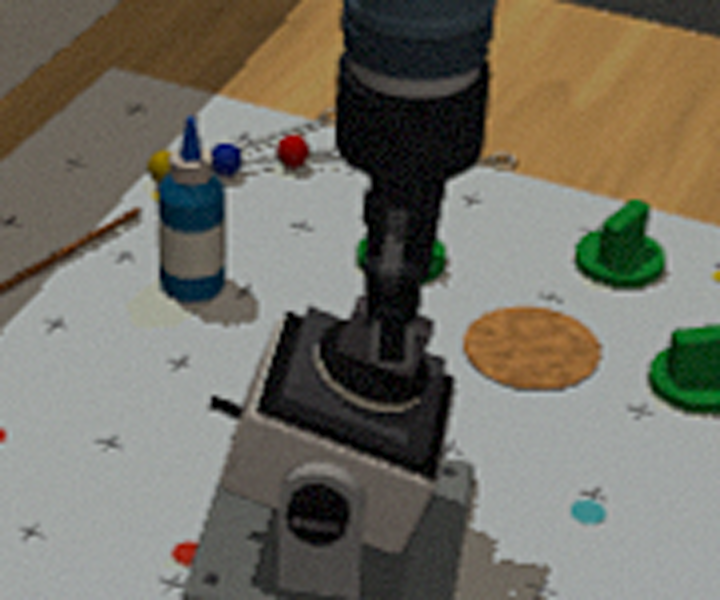

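The side crop shows the tile lying parallel to the plate, centred on it and still gripped. The plate has sunk about 5 mm and the other objects are unmoved, so I'll hand in.

```bash
python3 -c "
from h import *
go([.52,-.08,.16]);arm.close_job()"
```

```text
t 25.45 tcp [ 0.521  -0.0829  0.158 ] jaw az 106.46 zax [ 0.004 -0.002 -1.   ] F [ 0.85 -2.15  6.85] w 0.0155 q [-0.28  0.32 -0.23  1.01 -0.   -0.56]
shift [ 0.001  0.01  -0.007] yaw None
the job is handed in; nothing more can be done
```

The job is handed in at 25.5 s. The yellow chip was laid home in the nest and let go. The tile is still gripped, lying flush on the chip and pressing the plate in.

**Chip:** The first try caught on the uphill rim, so I nudged it about 2 mm downhill and lowered it again. On release it settled the last 1.8 mm or so by itself. It then lay at 17.8°, like the plate, and stood 3.9 mm proud of it (4 mm nominal).

**Tile:** It had to be tilted in several strokes, because it resisted turning in the grip. The push reached about 17 N at one point, and the plate probably bottomed before the last lift and re-lay.

**Final checks (wrist camera):**

| Check | Reading |
|---|---|
| Tile back above plate | 14.2 mm (flush is 14.0 mm) |
| Slope difference, tile to plate | about 0.1° |
| Centring against the nest seen earlier | within 0.2 mm |
| Centring against the plate edges | about 1 mm off |
| Plate sunk | about 5 mm of 6 mm |
| Upward wrist force | 7–8 N, a push of about 8–9 N with the tile's weight |

**Disagreements:** My two pitch readings of the tile did not agree (17.4° from the bar top, 19–21° from the back), so I relied on the slope comparison with the plate.

**Other objects:** The red and blue chips measured unmoved. The bottle looks unmoved in the last picture. The jar is outside that picture and I did not measure it again, but the arm was not near it after the chip was picked up.

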